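# Lay up the breakfast order

### The job

Lay up the breakfast order on the counter: stand the white cup in the well of the small saucer, the wider purple cup in the well of the large saucer, the red-lidded jar in the round recess of the square wooden block, and the pastry in the oblong recess of the wooden board, lying along it. Each must sit upright and fully down in its own place; never tip anything over, and leave the marker and the keys where they lie.

Things in the scene. Friction and masses are not known exactly. Their poses are not given: they have to be found in the camera images.
- white_cup: Loose white espresso cup, mouth up, 0.1 kg. Bowl 58 mm wide at its widest (the rim), 54 mm high, round foot 40 mm in diameter, loop handle. Origin at the underside, mid-way along cup plus handle: the axis of bowl and foot is 12 mm from it along +y; the handle points to -y, ending 41 mm from the origin. Grasp the bowl across x, from above.
- purple_cup: Loose purple espresso cup, mouth up, 0.14 kg, wider than the white one. Bowl 65 mm wide at the rim, 52 mm high, round foot 46 mm in diameter, loop handle. Origin at the underside, mid-way along cup plus handle: the axis of bowl and foot is 14.5 mm from it along +y; the handle points to -y, ending 47 mm from the origin. Grasp the bowl across x, from above.
- pastry: Loose golden-brown loaf-shaped pastry, firm, 61 mm wide (x), 101 mm long (y), 46 mm high, 0.08 kg. Origin at the centre of its underside. Either end may lead.
- jam_jar: Loose small closed glass jar with a red lid and red filling, upright, 65 mm across x, 70 mm across y, 86 mm high, 0.33 kg; the lid is fixed to it. Origin at the centre of its underside. Grasp across x. (A bigger jar with a grey lid at the back is not part of the job.)
- small_saucer: Fixed plain white round saucer, 110 mm in diameter, 15 mm high at the rim. In its middle a round well 50 mm in diameter, 3 mm deep, its floor 5 mm above the counter. Origin at the centre of its underside; yaw means nothing.
- large_saucer: Fixed plain white round saucer, 144 mm in diameter, 15 mm high at the rim. In its middle a round well 58 mm in diameter, 3 mm deep, its floor 5 mm above the counter. Origin at the centre of its underside; yaw means nothing.
- pastry_board: Fixed light wooden board 100 x 140 mm (x, y), 14 mm high, with an oblong recess 74 x 113 mm (x, y) in its top, 7 mm deep, its floor 7 mm above the counter. Origin at the centre of its underside; y runs along its length.
- jar_block: Fixed light wooden square block 100 x 100 mm, 18 mm high, with a round recess 82 mm in diameter in the middle of its top, 10 mm deep, its floor 8 mm above the counter. Origin at the centre of its underside.
- marker: Bystander: loose red and white marker pen lying flat, 17 x 135 x 16 mm, long along y. Origin at the centre of its underside. To be left where it lies.
- keys: Bystander: loose ring of keys lying flat, 104 x 115 x 8 mm. Origin at the centre of its underside. To be left where it lies.
There are look-alikes about, which are no part of the job. What is shaped like the jam_jar but turquoise is not meant.

How it is judged:
By the outcome, as a careful person would: the job done as asked, in the order asked, and still so for the second after the job is handed in, with the robot touching nothing.
It also fails if it takes over 109 s, if anything falls off the work surface, if the arm or the gripper's body presses on something with over 40 N, if the wrist force passes 120 N, or if a joint passes its speed limit or range.

### The arm

A 6-joint arm with a two-finger parallel gripper is mounted at the origin on a cart in front of the work surface, level with it; the furniture and walls round the work are solid. World frame = base frame: x ahead of the robot, y to its left, z up, the work surface at z = 0. Lengths are in m, angles in rad, forces in N, time in s.
With the tool pointing down it reaches from about 0.4 to 0.825 m from the base axis. Payload 7 kg.
Tool frame: the origin (TCP) lies on the centre line of the jaws, within the pads' length; the fingertips stand tip_reach ahead of it and the grasp point (between the pads) is the TCP (tip_reach is the distance from the TCP to the fingertips, in m); z points along the fingers, y is the line along which they close (so a half turn about z gives the same grasp; the last joint's range is limited). The gripper opens to 88 mm and grips with 3 to 60 N. Pads are 19 mm wide; open, the fingers measure 130 mm over their backs; the gripper's body (78 mm by 193 mm) begins 47 mm behind the grasp point.
Start: joints at [1.425, 0.359, 0.012, 0, -1.224, -0.288], TCP at [0.284, 0.612, 0.246] pointing down, gripper open.
Joint ranges: [-3.07, 3.07], [-1.43, 2.12], [-1.02, 1.25], [-3.03, 1.67], [-3.05, -0], [-3.03, 3.03]. Speed limits (rad/s): [2.39, 2.39, 3.01, 3.14, 3.14, 3.14].

### API

Orientations are given as [roll, pitch, yaw] about the fixed x, y, z axes, in that order (R = Rz(yaw) Ry(pitch) Rx(roll)).
In Python, from station import get_state, grab_frame, calibration, job_done, find_in, mark_of, tip_reach gives the robot as it stands.
- The arm moves only by the shell command python3 -m handwheel 'ROWS' [OPENING] [FORCE]. ROWS is JSON, a list of rows, each an object with "delta_pos": the shift along the world's x, y, z in units of 30 mm (1.0 is 30 mm), a list of three; "dr": the turn, a rotation vector about the world's x, y, z in degrees, a list of three. In form: [{"delta_pos": [tx, ty, tz], "dr": [rx, ry, rz]}, ...]. A call has 1 to 10 rows; each row shifts and turns the commanded pose from where the row before left it; what a row does not reach is not made up. A row lasts 1/10 s, in which the tool goes at most 50 mm and 8.59 degrees, less where a joint would pass 70% of its speed; a pose out of reach is approached as far as the arm can. A call is refused whole if a number of a shift passes 1 or a number of a turn 8.59, either way. A call with a gripper value outside its range is refused whole. OPENING is the closure, from -1 (fully open) to 1 (shut), set as the call begins (- or left out, the last holds). The fingers move at their own pace and stop on an object; FORCE is the grip in N (left out, the last holds). Time passes only in rows, so rows that do not move let the fingers close. It gives the time, the measured TCP pose, the force, the opening and the grip force at its end, in the units of the state.
- get_state(): the state, without advancing time (a new reading comes with each control period).
- grab_frame(name): name is "side" or "top"; returns the picture (400x640x3 uint8, red, green, blue); there is no depth.
- calibration(name): a dict with "fx", "fy", "cx", "cy" (pixels), "extrinsics" (4x4, takes a point from world to camera coordinates). Camera axes: x right, y down, z forward; pixel columns grow to the right and rows downward; lengths in m; the calibration is good to about 2 mm. A picture is of the moment at which its call begins. calibration takes no time and is no camera call.
- job_done(): hands the job in; it is judged then, once.
Trained networks look in the newest picture that a camera, given by its name, has taken for a name from the list of things; names that differ only in an ending like _2 or _b are one class to them, and where a whole thing is asked for, a point or a joint stands for the part that bears it (a point fixed in the world has none). Each returns a list of dicts, best first, with "conf" (0 to 1); they miss things now and then, are a little off and sometimes report something else, mostly with a low value. They report only what shows in the picture. A call takes as long as a camera call. They do not tell look-alikes from the thing itself.
- find_in(camera, query): "location" ([column, row] in pixels, amid what is visible of it).
- mark_of(camera, query): "location" ([column, row] in pixels: a listed point, or the origin of a listed thing).
The state is a dict: "t": time; "q": joint angles; "qd": joint speeds; "joint_efforts": joint torques, N m; "eef_pos": TCP position; "ee_rot": TCP orientation; "force": force on the tool from outside, world axes, zero at the start; "moment": the same for the moment, N m; "width": finger opening in m; "gripper_force": force on a finger pad.
Only numpy, scipy, OpenCV 4.12 (cv2) and the standard library are available. Lean on these libraries where they do the work, as an engineer would, in place of code of your own. Each camera call takes 0.05 s, during which the arm holds its last target. There are 200 camera calls.

## Working session

There is one attempt and no reset: what is moved stays moved. The work goes in short steps, Python scripts to look and compute and a shell command to move; the robot and the scene stay as the last step left them, time stands still between calls to the robot, and variables do not carry over. Pictures are saved under pics/ and viewed, at most 14 in all, crops included, and the job is handed in when it is done.

```bash
mkdir -p pics
cat > h.py <<'E'
import numpy as np, cv2
from station import *
def ray(cam,px):
    c=calibration(cam);E=np.array(c["extrinsics"]);R=E[:3,:3];o=-R.T@E[:3,3]
    d=R.T@np.array([(px[0]-c["cx"])/c["fx"],(px[1]-c["cy"])/c["fy"],1.]);return o,d
def at(cam,px,z=0.):
    o,d=ray(cam,px);return o+d*(z-o[2])/d[2]
def proj(cam,p):
    c=calibration(cam);E=np.array(c["extrinsics"]);v=E[:3,:3]@np.array(p)+E[:3,3]
    return np.array([c["fx"]*v[0]/v[2]+c["cx"],c["fy"]*v[1]/v[2]+c["cy"]])
def save(cam,n):
    im=grab_frame(cam);cv2.imwrite(f"pics/{n}.png",im[:,:,::-1]);return im
E
python3 - <<'E'
from h import *
print(get_state());print(tip_reach)
for c in("top","side"):
    save(c,c+"0")
    print(c,ray(c,(320,200)),calibration(c)["fx"])
    for n in "white_cup purple_cup pastry jam_jar small_saucer large_saucer pastry_board jar_block marker keys".split():
        print(n,[(np.round(m["location"]).tolist(),round(m["conf"],2),np.round(at(c,m["location"])[:2],3).tolist()) for m in mark_of(c,n)[:3]])
E
```

```text
{'t': 0.0, 'q': array([ 1.42508898e+00,  3.59373638e-01,  1.10954106e-02, -3.60031348e-04,
       -1.22412478e+00, -2.88053895e-01]), 'qd': array([-0.00051122, -0.00053515,  0.00136598,  0.00221454,  0.00126675,
        0.00048042]), 'joint_efforts': array([-3.95219777e-04, -5.82717597e+01,  2.93045783e+01,  6.99737549e+00,
        6.94096714e-03, -1.48094314e-04]), 'eef_pos': array([0.28354915, 0.61205784, 0.24464537]), 'ee_rot': array([ 3.13995601e+00, -1.31969758e-04, -4.33883736e-01]), 'force': array([0.78523633, 0.29519132, 0.16780014]), 'moment': array([0.02285144, 0.02062493, 0.01075567]), 'gripper_force': 0.0, 'width': 0.0878403896703805}
0.019
top (array([0.39905558, 0.07694898, 0.94648902]), array([ 0.17160461,  0.0401112 , -0.98444258])) 401.0928856100225
white_cup []
purple_cup [([265.0, 179.0], 0.87, [0.617, 0.248]), ([401.0, 228.0], 0.74, [0.492, -0.075])]
pastry [([398.0, 226.0], 0.57, [0.499, -0.067])]
jam_jar [([387.0, 159.0], 0.84, [0.663, -0.049]), ([266.0, 130.0], 0.58, [0.744, 0.248])]
small_saucer [([463.0, 242.0], 0.64, [0.459, -0.216])]
large_saucer [([222.0, 
[... 277 characters left out ...]
ray([0.12796322, 0.42005659, 0.80070925]), array([ 0.48137771, -0.35017447, -0.80362756])) 392.0798699324859
white_cup [([304.0, 275.0], 0.89, [0.462, 0.223]), ([298.0, 191.0], 0.35, [0.664, 0.099])]
purple_cup [([260.0, 229.0], 0.59, [0.625, 0.239])]
pastry [([390.0, 201.0], 0.86, [0.5, -0.069])]
jam_jar [([346.0, 161.0], 0.91, [0.673, -0.064]), ([234.0, 201.0], 0.76, [0.735, 0.248])]
small_saucer [([443.0, 187.0], 0.63, [0.451, -0.213])]
large_saucer [([274.0, 341.0], 0.95, [0.378, 0.354])]
pastry_board [([393.0, 148.0], 0.72, [0.631, -0.203]), ([438.0, 187.0], 0.65, [0.457, -0.201])]
jar_block [([297.0, 190.0], 0.76, [0.669, 0.101])]
marker [([223.0, 292.0], 0.95, [0.533, 0.386])]
keys []
```

View pics/top0.png

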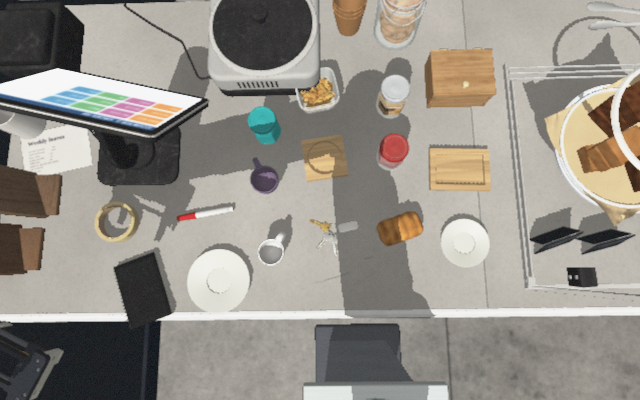

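View pics/side0.png

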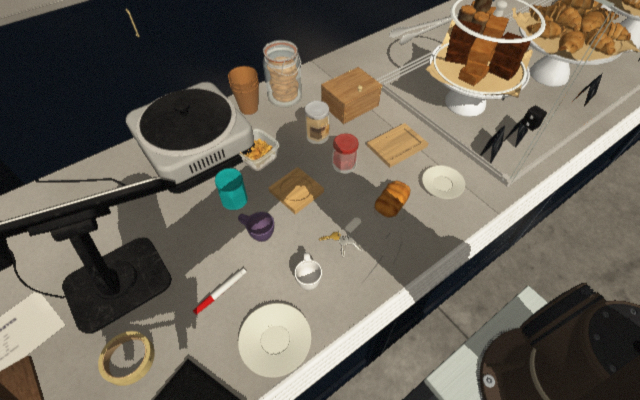

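Candidates in the top picture:
- **Jar:** the red-lidded one at (393,150). The turquoise one at (264,125) and the grey-lidded one at (395,95) are look-alikes.
- **Cups:** white at (271,251), with the grey tumbler-like thing at (20,123) not meant. Purple is at (264,179).
- **Pastry:** (400,229), not the pastries on the stands at right.
- **Fixed places:** saucers at (465,243) and (218,280), block at (324,158), board at (460,169).

Next, close crops to check these choices.

Run:
```python
import cv2,numpy as np
t=cv2.imread('pics/top0.png');s=cv2.imread('pics/side0.png')
def cr(im,x,y,w=80,h=60):return cv2.resize(im[y:y+h,x:x+w],(400,300),interpolation=cv2.INTER_CUBIC)
cv2.imwrite('pics/c1.png',np.vstack([np.hstack([cr(t,225,155),cr(t,235,222)]),np.hstack([cr(t,360,125),cr(t,360,200)])]))
cv2.imwrite('pics/c2.png',np.vstack([np.hstack([cr(t,285,130),cr(t,420,140)]),np.hstack([cr(t,425,212),cr(t,180,250)])]))
```

```text
(no output)
```

View pics/c1.png

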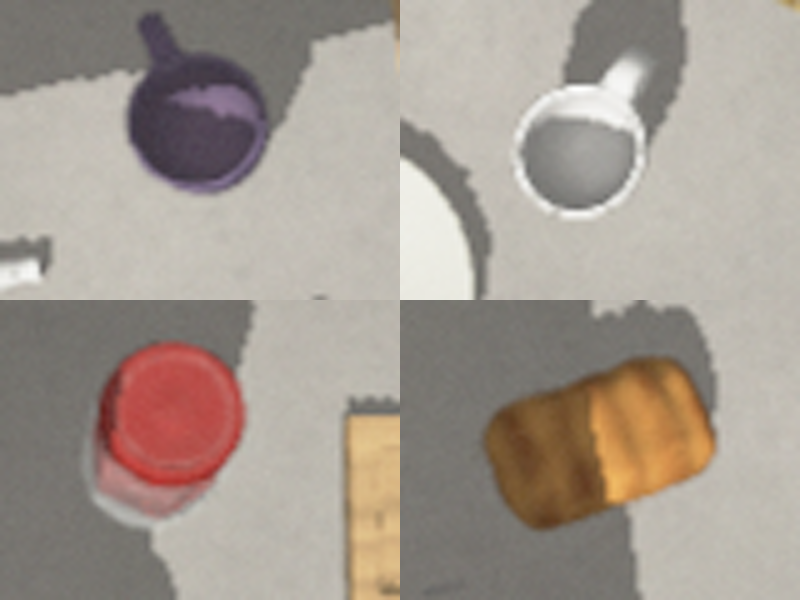

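View pics/c2.png

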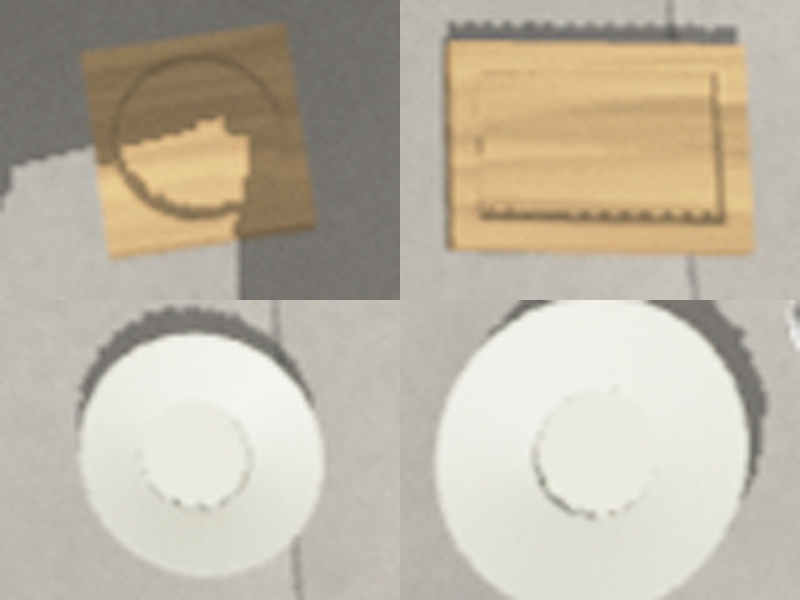

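The crops confirm the choices: purple rim centre about (264,179) with its handle up-left, and white rim centre about (271,252) with its handle up-right. Red lid centre is about (394,147), and the pastry is tilted about 15° in the picture. Next I fit the poses and overlay them on both views.

```bash
cat > fit.py <<'E'
from h import *
def cp(x,y,ox,oy):return np.array([ox+(x+.5)/5-.5,oy+(y+.5)/5-.5])
P=lambda x,y,ox,oy,z:at("top",cp(x,y,ox,oy),z)[:2]
def yaw(v):return np.degrees(np.arctan2(v[1],v[0]))
pc=P(197,122,225,155,.052);ph=P(151,22,225,155,.04)
wc=P(180,151,235,222,.054);wh=P(240,57,235,222,.04)
jar=P(172,113,360,125,.086)
t=cv2.imread('pics/top0.png');hsv=cv2.cvtColor(t,cv2.COLOR_BGR2HSV)
m=((hsv[...,0]<22)&(hsv[...,1]>110)).astype('uint8');mm=np.zeros_like(m);mm[200:255,365:435]=m[200:255,365:435]
r=cv2.minAreaRect(cv2.findNonZero(mm));print(r)
bx=np.array([at("top",b,.023)[:2] for b in cv2.boxPoints(r)]);pas=bx.mean(0)
e=[bx[1]-bx[0],bx[2]-bx[1]];print([np.linalg.norm(v) for v in e]);L=max(e,key=np.linalg.norm)
blk=np.array([P(*c,285,130,.018) for c in((82,51),(285,23),(316,228),(110,258))])
brd=np.array([P(*c,420,140,.014) for c in((48,42),(343,45),(354,253),(47,250))])
ss=P(201,155,425,212,.013);ls=P(192,162,180,250,.013)
sw=P(196,154,425,212,.008);lw=P(196,155,180,250,.008)
R=dict(pc=[*pc,yaw(pc-ph)-90],wc=[*wc,yaw(wc-wh)-90],jar=[*jar,0],pas=[*pas,(yaw(L)-90)%180],
 blk=[*blk.mean(0),yaw(blk[1]-blk[0])+90],brd=[*brd.mean(0),(yaw(brd[1]-brd[0]+brd[2]-brd[3])+90)%180],ss=[*sw,0],ls=[*lw,0])
for k,v in R.items():print(k,np.round(v,4))
print(ss,ls,blk,brd)
def poly(k,w,l,z):
    x,y,a=R[k];a=np.radians(a);c=np.array([[1,1],[-1,1],[-1,-1],[1,-1]])*[w/2,l/2]
    return [(x+np.cos(a)*u-np.sin(a)*v,y+np.sin(a)*u+np.cos(a)*v,z) for u,v in c]
def circ(k,d,z):return [(R[k][0]+d/2*np.cos(a),R[k][1]+d/2*np.sin(a),z) for a in np.linspace(0,6.28,40)]
out=[poly('pas',.061,.101,.02),poly('blk',.1,.1,.018),poly('brd',.1,.14,.014),circ('jar',.066,.086),circ('jar',.066,0),circ('pc',.065,.052),circ('pc',.046,0),circ('wc',.058,.054),circ('wc',.04,0),circ('ss',.05,.008),circ('ss',.11,.015),circ('ls',.058,.008),circ('ls',.144,.015)]
def draw(cam,box,n,f=3):
    im=cv2.imread(f'pics/{cam}0.png');x0,y0,w,h=box
    im=cv2.resize(im[y0:y0+h,x0:x0+w],None,fx=f,fy=f)
    for o in out:
        q=np.array([(proj(cam,p)-[x0,y0]+.5)*f for p in o]).astype(int);cv2.polylines(im,[q],True,(255,0,255),1)
    cv2.imwrite(f'pics/{n}.png',im)
draw('side',(220,120,260,195),'os');draw('top',(185,130,310,195),'ot',2.5)
E
python3 fit.py
```

```text
((399.60943603515625, 228.0511016845703), (25.80160140991211, 43.65767288208008), 70.01689147949219)
[np.float64(0.10133788963603026), np.float64(0.05891360334190212)]
pc [ 6.063000e-01  2.416000e-01 -2.444145e+02]
wc [ 0.4401  0.2242 60.0064]
jar [ 0.6649 -0.0536  0.    ]
pas [ 0.4915 -0.0677 19.0555]
blk [0.6643 0.1035 6.8637]
brd [  0.6303  -0.2157 178.2157]
ss [ 0.4573 -0.2158  0.    ]
ls [0.3779 0.3513 0.    ]
[ 0.45645826 -0.21647809] [0.37483307 0.35162323] [[0.70960822 0.15918623]
 [0.72145721 0.06074922]
 [0.61941551 0.04812524]
 [0.60678356 0.14611964]] [[ 0.68330955 -0.1483807 ]
 [ 0.6786841  -0.28793083]
 [ 0.57756923 -0.28452599]
 [ 0.58173206 -0.14196215]]
```

View pics/os.png

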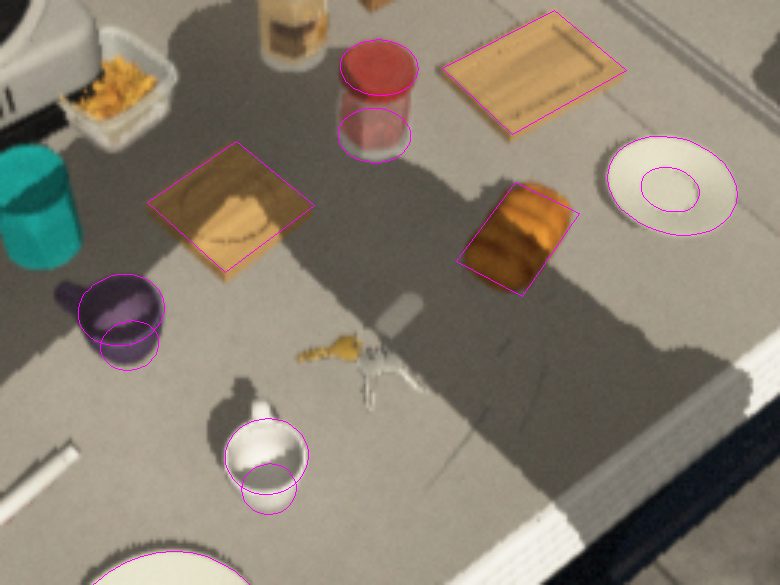

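View pics/ot.png

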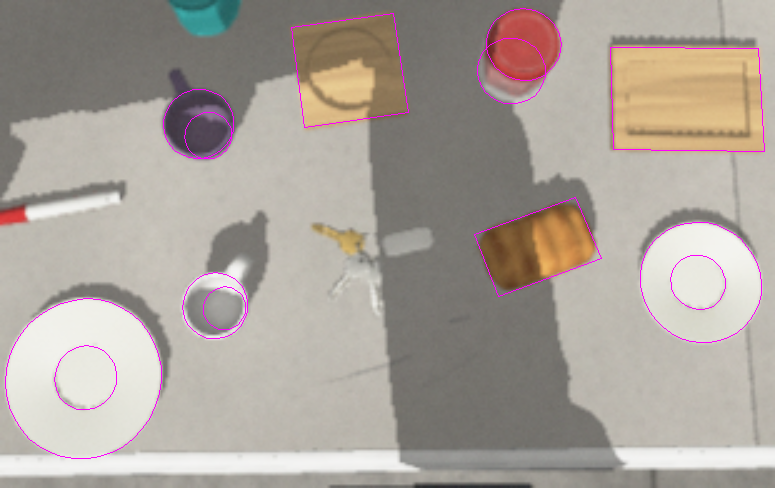

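The overlays match both views to about 1–2 mm: rims, wells, block, board and pastry all lie on their outlines. Starting with the white cup.

```bash
python3 -m handwheel '[{"delta_pos":[0.35,-0.86,-0.3],"dr":[0,0,-0.5]},{"delta_pos":[0.35,-0.86,-0.3],"dr":[0,0,-0.5]},{"delta_pos":[0.35,-0.86,-0.3],"dr":[0,0,-0.5]},{"delta_pos":[0.35,-0.86,-0.3],"dr":[0,0,-0.5]},{"delta_pos":[0.35,-0.86,-0.3],"dr":[0,0,-0.5]},{"delta_pos":[0.35,-0.86,-0.3],"dr":[0,0,-0.5]},{"delta_pos":[0.35,-0.86,-0.3],"dr":[0,0,-0.5]},{"delta_pos":[0.35,-0.86,-0.3],"dr":[0,0,-0.5]},{"delta_pos":[0.35,-0.86,-0.3],"dr":[0,0,-0.5]},{"delta_pos":[0.35,-0.86,-0.3],"dr":[0,0,-0.5]}]' -1 15
python3 -m handwheel '[{"delta_pos":[0.35,-0.86,-0.3],"dr":[0,0,0]},{"delta_pos":[0.35,-0.86,-0.3],"dr":[0,0,0]},{"delta_pos":[0.35,-0.86,-0.3],"dr":[0,0,0]},{"delta_pos":[0.35,-0.86,-0.3],"dr":[0,0,0]},{"delta_pos":[0.32,-0.86,-0.3],"dr":[0,0,0]},{"delta_pos":[0,0,0],"dr":[0,0,0]},{"delta_pos":[0,0,0],"dr":[0,0,0]},{"delta_pos":[0,0,0],"dr":[0,0,0]}]'
cat > d.py <<'E'
import sys,numpy as np
from station import get_state
s=get_state();x,y,z,w=map(float,sys.argv[1:5]);p=s["eef_pos"]
print("t",s["t"],"pos",p.round(4),"yaw",np.degrees(s["ee_rot"]).round(1),"width",s["width"],"F",s["force"].round(1))
print("units to go",((np.array([x,y,z])-p)/.03).round(2),"turn",round((w-np.degrees(s["ee_rot"][2])+180)%360-180,1))
E
python3 d.py .4401 .2242 .038 -30
```

```text
t: 2.1
eef_pos: [0.3891, 0.3535, 0.1555]
ee_rot: [-3.141, -0.0, -0.521]
force: [0.7, -0.4, -0.6]
width: 0.088
gripper_force: 0.0
t: 2.9
eef_pos: [0.4406, 0.2262, 0.111]
ee_rot: [-3.141, -0.0, -0.521]
force: [0.2, 0.4, 0.0]
width: 0.0872
gripper_force: 0.0
t 2.9 pos [0.4406 0.2262 0.111 ] yaw [-179.9   -0.   -29.8] width 0.08719052539922452 F [0.2 0.4 0. ]
units to go [-0.02 -0.07 -2.43] turn -0.2
```

```bash
python3 -m handwheel '[{"delta_pos":[0,-0.07,-0.6],"dr":[0,0,0]},{"delta_pos":[0,0,-0.6],"dr":[0,0,0]},{"delta_pos":[0,0,-0.6],"dr":[0,0,0]},{"delta_pos":[0,0,-0.6],"dr":[0,0,0]},{"delta_pos":[0,0,0],"dr":[0,0,0]},{"delta_pos":[0,0,0],"dr":[0,0,0]}]'
python3 -m handwheel '[{"delta_pos":[0,0,0],"dr":[0,0,0]},{"delta_pos":[0,0,0],"dr":[0,0,0]},{"delta_pos":[0,0,0],"dr":[0,0,0]},{"delta_pos":[0,0,0],"dr":[0,0,0]},{"delta_pos":[0,0,0],"dr":[0,0,0]},{"delta_pos":[0,0,0],"dr":[0,0,0]},{"delta_pos":[0,0,0],"dr":[0,0,0]},{"delta_pos":[0,0,0],"dr":[0,0,0]}]' 1 15
python3 d.py .4401 .2242 .15 -30
```

```text
t: 3.5
eef_pos: [0.4404, 0.2241, 0.0389]
ee_rot: [3.141, -0.0, -0.52]
force: [0.7, 0.4, 0.4]
width: 0.0876
gripper_force: 0.0
t: 4.3
eef_pos: [0.4406, 0.2236, 0.0388]
ee_rot: [-3.141, -0.0, -0.521]
force: [0.2, 0.6, 3.8]
width: 0.0553
gripper_force: 15.0
t 4.3 pos [0.4406 0.2236 0.0388] yaw [-180.    -0.   -29.8] width 0.05532515294470387 F [0.2 0.6 3.8]
units to go [-0.02  0.02  3.71] turn -0.2
```

```bash
python3 -m handwheel '[{"delta_pos":[0,0,0.3],"dr":[0,0,0]},{"delta_pos":[0,0,0.6],"dr":[0,0,0]},{"delta_pos":[0,0,0.6],"dr":[0,0,0]},{"delta_pos":[0,0,0.7],"dr":[0,0,0]},{"delta_pos":[0,0,0.7],"dr":[0,0,0]},{"delta_pos":[0,-0.3,0.6],"dr":[0,0,0]},{"delta_pos":[0.03,-0.7,0],"dr":[0,0,0]},{"delta_pos":[0.03,-0.8,0],"dr":[0,0,0]},{"delta_pos":[0.03,-0.8,0],"dr":[0,0,0]},{"delta_pos":[0.03,-0.8,0],"dr":[0,0,0]}]'
python3 -m handwheel '[{"delta_pos":[0.03,-0.8,0],"dr":[0,0,0]},{"delta_pos":[0.03,-0.8,0],"dr":[0,0,0]},{"delta_pos":[0.03,-0.8,0],"dr":[0,0,0]},{"delta_pos":[0.03,-0.8,0],"dr":[0,0,0]},{"delta_pos":[0.03,-0.8,0],"dr":[0,0,0]},{"delta_pos":[0.03,-0.8,0],"dr":[0,0,0]},{"delta_pos":[0.03,-0.8,0],"dr":[0,0,0]},{"delta_pos":[0.03,-0.8,0],"dr":[0,0,0]},{"delta_pos":[0.03,-0.8,0],"dr":[0,0,0]},{"delta_pos":[0.03,-0.8,0],"dr":[0,0,0]}]'
python3 -m handwheel '[{"delta_pos":[0.03,-0.8,0],"dr":[0,0,0]},{"delta_pos":[0.03,-0.8,0],"dr":[0,0,0]},{"delta_pos":[0.03,-0.8,0],"dr":[0,0,0]},{"delta_pos":[0.03,-0.8,0],"dr":[0,0,0]},{"delta_pos":[0,-0.4,0],"dr":[0,0,0]},{"delta_pos":[0,0,0],"dr":[0,0,0]},{"delta_pos":[0,0,0],"dr":[0,0,0]},{"delta_pos":[0,0,0],"dr":[0,0,0]}]'
python3 d.py .4573 -.2158 .0445 -30
python3 -c "
from h import *
save('side','s1')
im=cv2.imread('pics/s1.png')
cv2.imwrite('pics/s1c.png',cv2.resize(im[90:290,330:530],(600,600)))"
```

```text
t: 5.3
eef_pos: [0.4432, 0.1201, 0.1437]
ee_rot: [3.141, 0.001, -0.521]
force: [1.5, -0.4, -1.5]
width: 0.055
gripper_force: 15.0
t: 6.3
eef_pos: [0.4522, -0.1197, 0.1437]
ee_rot: [3.141, 0.001, -0.521]
force: [1.0, -0.5, -1.3]
width: 0.0556
gripper_force: 15.0
t: 7.1
eef_pos: [0.4563, -0.226, 0.1436]
ee_rot: [-3.142, 0.0, -0.521]
force: [-0.9, -0.5, -2.0]
width: 0.0553
gripper_force: 15.0
t 7.1 pos [ 0.4563 -0.226   0.1436] yaw [-180.     0.   -29.8] width 0.055253643875876356 F [-0.9 -0.5 -2. ]
units to go [ 0.03  0.34 -3.3 ] turn -0.2
```

View pics/s1c.png

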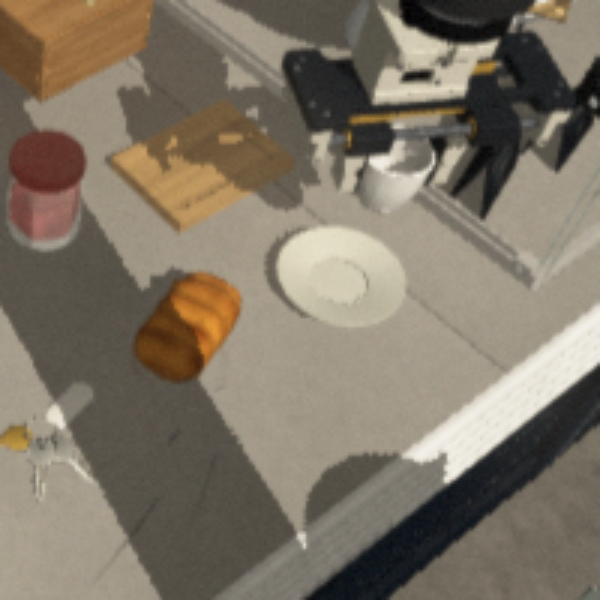

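The cup hangs upright in the jaws (crop ~(400,175)), above and beyond the small saucer (340,280). Lowering it.

```bash
python3 -m handwheel '[{"delta_pos":[0.03,0.34,-0.4],"dr":[0,0,0]},{"delta_pos":[0,0,-0.6],"dr":[0,0,0]},{"delta_pos":[0,0,-0.6],"dr":[0,0,0]},{"delta_pos":[0,0,-0.6],"dr":[0,0,0]},{"delta_pos":[0,0,-0.5],"dr":[0,0,0]},{"delta_pos":[0,0,-0.3],"dr":[0,0,0]},{"delta_pos":[0,0,-0.1],"dr":[0,0,0]},{"delta_pos":[0,0,-0.1],"dr":[0,0,0]},{"delta_pos":[0,0,0],"dr":[0,0,0]}]'
python3 d.py .4573 -.2158 .0438 -30
python3 -m handwheel '[{"delta_pos":[0,0,-0.06],"dr":[0,0,0]},{"delta_pos":[0,0,-0.04],"dr":[0,0,0]},{"delta_pos":[0,0,-0.03],"dr":[0,0,0]},{"delta_pos":[0,0,0],"dr":[0,0,0]}]'
```

```text
t: 8.05
eef_pos: [0.4577, -0.2164, 0.0478]
ee_rot: [-3.141, -0.0, -0.521]
force: [-0.3, 0.0, -0.3]
width: 0.0552
gripper_force: 15.0
t 8.05 pos [ 0.4577 -0.2164  0.0478] yaw [-180.    -0.   -29.8] width 0.05521636233948974 F [-0.3  0.  -0.3]
units to go [-0.01  0.02 -0.13] turn -0.2
t: 8.45
eef_pos: [0.4577, -0.2165, 0.0439]
ee_rot: [-3.141, -0.001, -0.521]
force: [-0.0, -0.5, 1.4]
width: 0.055
gripper_force: 15.0
```

```bash
python3 -m handwheel '[{"delta_pos":[0,0,0],"dr":[0,0,0]},{"delta_pos":[0,0,0],"dr":[0,0,0]},{"delta_pos":[0,0,0],"dr":[0,0,0]},{"delta_pos":[0,0,0],"dr":[0,0,0]},{"delta_pos":[0,0,0],"dr":[0,0,0]},{"delta_pos":[0,0,0],"dr":[0,0,0]}]' -1
python3 -m handwheel '[{"delta_pos":[0,0,0.4],"dr":[0,0,0]},{"delta_pos":[0,0,0.6],"dr":[0,0,0]},{"delta_pos":[0,0,0.8],"dr":[0,0,0]},{"delta_pos":[0,0,0.8],"dr":[0,0,0]},{"delta_pos":[0,0,0.8],"dr":[0,0,0]},{"delta_pos":[0.2,0.8,0.3],"dr":[0,0,3]},{"delta_pos":[0.2,0.8,0],"dr":[0,0,3]},{"delta_pos":[0.3,0.8,0],"dr":[0,0,3]},{"delta_pos":[0.3,0.8,0],"dr":[0,0,3]},{"delta_pos":[0.3,0.8,0],"dr":[0,0,3]}]'
python3 -m handwheel '[{"delta_pos":[0.3,0.8,0],"dr":[0,0,4]},{"delta_pos":[0.3,0.8,0],"dr":[0,0,4]},{"delta_pos":[0.3,0.8,0],"dr":[0,0,4]},{"delta_pos":[0.3,0.8,0],"dr":[0,0,4]},{"delta_pos":[0.3,0.8,0],"dr":[0,0,4]},{"delta_pos":[0.3,0.8,0],"dr":[0,0,4]},{"delta_pos":[0.3,0.8,0],"dr":[0,0,4]},{"delta_pos":[0.3,0.8,0],"dr":[0,0,4]},{"delta_pos":[0.3,0.8,0],"dr":[0,0,4]},{"delta_pos":[0.3,0.8,0],"dr":[0,0,4]}]'
python3 d.py .6063 .2416 .1 25.6
python3 -c "
from h import *
for c in('top','side'):
    save(c,c+'2')
    for n in('white_cup','purple_cup','small_saucer'): print(c,n,[(np.round(m['location'],1),round(m['conf'],2),at(c,m['location'],.005)[:2].round(3)) for m in mark_of(c,n)[:2]])
t=cv2.imread('pics/top2.png');s=cv2.imread('pics/side2.png')
cv2.imwrite('pics/w2.png',np.hstack([cv2.resize(i,(400,400),interpolation=cv2.INTER_CUBIC) for i in(t[200:280,425:505],s[140:220,400:480])]))"
```

```text
t: 9.05
eef_pos: [0.4574, -0.2165, 0.0437]
ee_rot: [3.142, 0.0, -0.521]
force: [0.4, 0.2, 0.4]
width: 0.087
gripper_force: 0.0
t: 10.05
eef_pos: [0.4967, -0.0955, 0.1558]
ee_rot: [-3.141, -0.001, -0.257]
force: [0.8, 0.3, -0.2]
width: 0.0874
gripper_force: 0.0
t: 11.05
eef_pos: [0.5867, 0.1445, 0.1557]
ee_rot: [3.142, -0.001, 0.442]
force: [0.0, 0.9, -0.0]
width: 0.0875
gripper_force: 0.0
t 11.05 pos [0.5867 0.1445 0.1557] yaw [180.   -0.   25.3] width 0.08746634958835725 F [ 0.   0.9 -0. ]
units to go [ 0.65  3.24 -1.86] turn 0.3
top white_cup [(array([465.6, 239.2]), 0.79, array([ 0.465, -0.221]))]
top purple_cup []
top small_saucer []
side white_cup [(array([438.2, 178.7]), 0.79, array([ 0.475, -0.218]))]
side purple_cup [(array([256.5, 229.7]), 0.68, array([0.624, 0.248]))]
side small_saucer [(array([438.6, 185.3]), 0.59, array([ 0.459, -0.203]))]
```

View pics/w2.png

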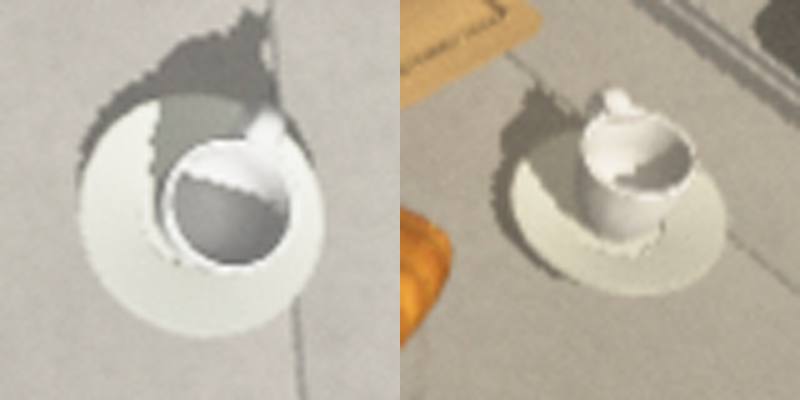

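The white cup stands upright in the saucer, rim centre at crop (231,203), with the well hidden beneath it. Now the purple cup.

```bash
python3 -c "
from h import *
print('white rim seen',at('top',[425+231.5/5-.5,200+203.5/5-.5],.059)[:2])"
python3 -m handwheel '[{"delta_pos":[0.16,0.8,0],"dr":[0,0,0]},{"delta_pos":[0.16,0.8,0],"dr":[0,0,0]},{"delta_pos":[0.16,0.8,-0.4],"dr":[0,0,0]},{"delta_pos":[0.16,0.8,-0.4],"dr":[0,0,0]},{"delta_pos":[0,0,-0.4],"dr":[0,0,0]},{"delta_pos":[0,0,-0.4],"dr":[0,0,0]},{"delta_pos":[0,0,0],"dr":[0,0,0]},{"delta_pos":[0,0,0],"dr":[0,0,0]}]'
python3 d.py .6063 .2416 .038 25.6
```

```text
white rim seen [ 0.45864755 -0.21537143]
t: 12.25
eef_pos: [0.6054, 0.239, 0.1063]
ee_rot: [3.141, 0.001, 0.439]
force: [1.0, 0.7, 0.8]
width: 0.0879
gripper_force: 0.0
t 12.25 pos [0.6054 0.239  0.1063] yaw [1.80e+02 1.00e-01 2.51e+01] width 0.08787910498724404 F [1.  0.7 0.8]
units to go [ 0.03  0.09 -2.28] turn 0.5
```

```bash
python3 -m handwheel '[{"delta_pos":[0.03,0.09,-0.5],"dr":[0,0,0.5]},{"delta_pos":[0,0,-0.6],"dr":[0,0,0]},{"delta_pos":[0,0,-0.6],"dr":[0,0,0]},{"delta_pos":[0,0,-0.5],"dr":[0,0,0]},{"delta_pos":[0,0,-0.05],"dr":[0,0,0]},{"delta_pos":[0,0,0],"dr":[0,0,0]}]'
python3 -m handwheel '[{"delta_pos":[0,0,0],"dr":[0,0,0]},{"delta_pos":[0,0,0],"dr":[0,0,0]},{"delta_pos":[0,0,0],"dr":[0,0,0]},{"delta_pos":[0,0,0],"dr":[0,0,0]},{"delta_pos":[0,0,0],"dr":[0,0,0]},{"delta_pos":[0,0,0],"dr":[0,0,0]},{"delta_pos":[0,0,0],"dr":[0,0,0]}]' 1 15
python3 d.py .3775 .3513 .15 25.6
```

```text
t: 12.85
eef_pos: [0.6066, 0.242, 0.039]
ee_rot: [3.141, 0.0, 0.448]
force: [-0.2, -0.4, 0.4]
width: 0.0876
gripper_force: 0.0
t: 13.55
eef_pos: [0.6069, 0.2424, 0.0397]
ee_rot: [3.142, -0.001, 0.448]
force: [-0.4, -1.0, 5.6]
width: 0.0622
gripper_force: 15.0
t 13.55 pos [0.6069 0.2424 0.0397] yaw [ 1.80e+02 -1.00e-01  2.57e+01] width 0.06223089840756264 F [-0.4 -1.   5.6]
units to go [-7.65  3.63  3.68] turn -0.1
```

```bash
python3 -m handwheel '[{"delta_pos":[0,0,0.3],"dr":[0,0,0]},{"delta_pos":[0,0,0.6],"dr":[0,0,0]},{"delta_pos":[0,0,0.6],"dr":[0,0,0]},{"delta_pos":[0,0,0.7],"dr":[0,0,0]},{"delta_pos":[0,0,0.7],"dr":[0,0,0]},{"delta_pos":[-0.3,0.1,0.6],"dr":[0,0,0]},{"delta_pos":[-0.6,0.3,0],"dr":[0,0,0]},{"delta_pos":[-0.7,0.3,0],"dr":[0,0,0]},{"delta_pos":[-0.7,0.3,0],"dr":[0,0,0]},{"delta_pos":[-0.7,0.3,0],"dr":[0,0,0]}]'
python3 -m handwheel '[{"delta_pos":[-0.7,0.4,0],"dr":[0,0,0]},{"delta_pos":[-0.7,0.4,0],"dr":[0,0,0]},{"delta_pos":[-0.7,0.4,0],"dr":[0,0,0]},{"delta_pos":[-0.7,0.3,0],"dr":[0,0,0]},{"delta_pos":[-0.7,0.3,0],"dr":[0,0,0]},{"delta_pos":[-0.6,0.3,0],"dr":[0,0,0]},{"delta_pos":[-0.5,0.2,0],"dr":[0,0,0]},{"delta_pos":[0,0,0],"dr":[0,0,0]},{"delta_pos":[0,0,0],"dr":[0,0,0]},{"delta_pos":[0,0,0],"dr":[0,0,0]}]'
python3 d.py .3773 .3514 .0447 25.6
python3 -c "
from h import *
save('side','s3')
im=cv2.imread('pics/s3.png')
cv2.imwrite('pics/s3c.png',cv2.resize(im[200:400,180:380],(500,500)))"
```

```text
t: 14.55
eef_pos: [0.5148, 0.2814, 0.1442]
ee_rot: [-3.141, 0.001, 0.447]
force: [-0.5, 0.6, -1.5]
width: 0.0625
gripper_force: 15.0
t: 15.55
eef_pos: [0.3786, 0.35, 0.1442]
ee_rot: [-3.142, 0.0, 0.447]
force: [0.3, 0.3, -1.8]
width: 0.0626
gripper_force: 15.0
t 15.55 pos [0.3786 0.35   0.1442] yaw [-180.     0.    25.6] width 0.06255774346703954 F [ 0.3  0.3 -1.8]
units to go [-0.04  0.05 -3.32] turn -0.0
```

View pics/s3c.png

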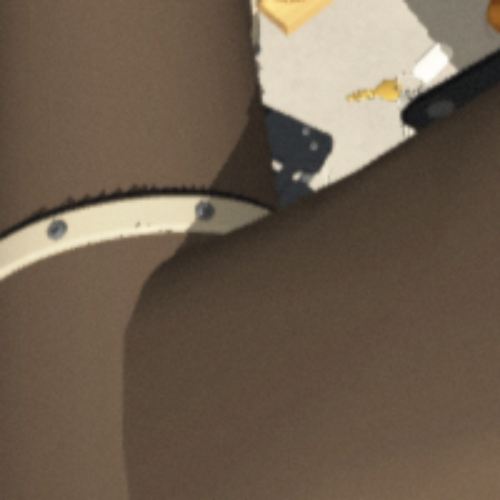

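The arm hides the cup in this view; the keys at crop (375,95) look undisturbed. Lowering with force checks.

```bash
python3 -m handwheel '[{"delta_pos":[-0.04,0.05,-0.4],"dr":[0,0,0]},{"delta_pos":[0,0,-0.6],"dr":[0,0,0]},{"delta_pos":[0,0,-0.6],"dr":[0,0,0]},{"delta_pos":[0,0,-0.6],"dr":[0,0,0]},{"delta_pos":[0,0,-0.5],"dr":[0,0,0]},{"delta_pos":[0,0,-0.3],"dr":[0,0,0]},{"delta_pos":[0,0,-0.1],"dr":[0,0,0]},{"delta_pos":[0,0,-0.1],"dr":[0,0,0]},{"delta_pos":[0,0,0],"dr":[0,0,0]},{"delta_pos":[0,0,0],"dr":[0,0,0]}]'
python3 -m handwheel '[{"delta_pos":[0,0,-0.05],"dr":[0,0,0]},{"delta_pos":[0,0,-0.04],"dr":[0,0,0]},{"delta_pos":[0,0,-0.04],"dr":[0,0,0]},{"delta_pos":[0,0,0],"dr":[0,0,0]}]'
python3 d.py .3773 .3514 .0443 25.6
```

```text
t: 16.6
eef_pos: [0.3775, 0.3521, 0.0487]
ee_rot: [-3.141, -0.001, 0.448]
force: [-0.9, -0.1, -0.7]
width: 0.0623
gripper_force: 15.0
t: 17.0
eef_pos: [0.3776, 0.352, 0.0448]
ee_rot: [-3.141, -0.001, 0.448]
force: [-0.5, 0.3, 3.4]
width: 0.0621
gripper_force: 15.0
t 17.0 pos [0.3776 0.352  0.0448] yaw [-180.    -0.    25.7] width 0.06209372787023643 F [-0.5  0.3  3.4]
units to go [-0.01 -0.02 -0.02] turn -0.1
```

```bash
python3 -m handwheel '[{"delta_pos":[0,0,0],"dr":[0,0,0]},{"delta_pos":[0,0,0],"dr":[0,0,0]},{"delta_pos":[0,0,0],"dr":[0,0,0]},{"delta_pos":[0,0,0],"dr":[0,0,0]},{"delta_pos":[0,0,0],"dr":[0,0,0]},{"delta_pos":[0,0,0],"dr":[0,0,0]}]' -1
python3 -m handwheel '[{"delta_pos":[0,0,0.4],"dr":[0,0,0]},{"delta_pos":[0,0,0.6],"dr":[0,0,0]},{"delta_pos":[0,0,0.8],"dr":[0,0,0]},{"delta_pos":[0,0,0.8],"dr":[0,0,0]},{"delta_pos":[0,0,0.8],"dr":[0,0,0]},{"delta_pos":[0.2,-0.4,0.6],"dr":[0,0,0]},{"delta_pos":[0.5,-0.7,0.2],"dr":[0,0,-2]},{"delta_pos":[0.5,-0.7,0],"dr":[0,0,-2]},{"delta_pos":[0.5,-0.7,0],"dr":[0,0,-2]},{"delta_pos":[0.5,-0.7,0],"dr":[0,0,-2]}]'
python3 -m handwheel '[{"delta_pos":[0.5,-0.7,0],"dr":[0,0,-2]},{"delta_pos":[0.5,-0.7,0],"dr":[0,0,-2]},{"delta_pos":[0.5,-0.7,0],"dr":[0,0,-2]},{"delta_pos":[0.5,-0.7,0],"dr":[0,0,-2]},{"delta_pos":[0.5,-0.7,0],"dr":[0,0,-2]},{"delta_pos":[0.5,-0.7,0],"dr":[0,0,-2]},{"delta_pos":[0.5,-0.7,0],"dr":[0,0,-2]},{"delta_pos":[0.5,-0.7,0],"dr":[0,0,-2]},{"delta_pos":[0.5,-0.7,0],"dr":[0,0,-1.6]},{"delta_pos":[0,0,0],"dr":[0,0,0]}]'
python3 d.py .6649 -.0536 .052 0
python3 -c "
from h import *
a,b=save('top','t4'),save('side','s4')
a=cv2.imread('pics/t4.png');b=cv2.imread('pics/s4.png')
cv2.imwrite('pics/p4.png',np.hstack([cv2.resize(i,(400,400),interpolation=cv2.INTER_CUBIC) for i in(a[230:330,170:270],b[285:385,225:325])]))"
```

```text
t: 17.6
eef_pos: [0.3773, 0.3518, 0.0442]
ee_rot: [3.142, 0.0, 0.448]
force: [-0.0, 0.3, 0.4]
width: 0.0878
gripper_force: 0.0
t: 18.6
eef_pos: [0.4438, 0.255, 0.1715]
ee_rot: [-3.141, -0.001, 0.307]
force: [1.6, -0.5, 0.1]
width: 0.0874
gripper_force: 0.0
t: 19.6
eef_pos: [0.5795, 0.0647, 0.171]
ee_rot: [3.141, -0.0, -0.002]
force: [-0.6, -0.2, 0.0]
width: 0.0878
gripper_force: 0.0
t 19.6 pos [0.5795 0.0647 0.171 ] yaw [ 1.8e+02 -0.0e+00 -1.0e-01] width 0.08783885850992715 F [-0.6 -0.2  0. ]
units to go [ 2.85 -3.94 -3.97] turn 0.1
```

View pics/p4.png

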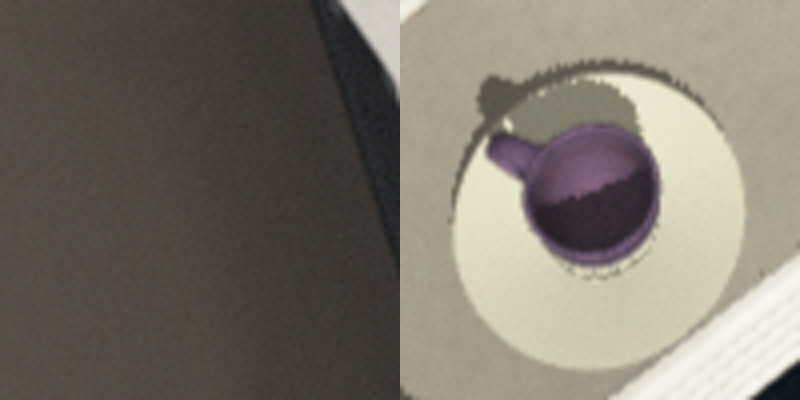

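The purple cup stands upright in the well of the large saucer, rim centre at crop (592,195), with the well's edge showing in front of its foot. Now the jar.

```bash
python3 -m handwheel '[{"delta_pos":[0.5,-0.7,0],"dr":[0,0,0]},{"delta_pos":[0.5,-0.7,0],"dr":[0,0,0]},{"delta_pos":[0.5,-0.7,0],"dr":[0,0,0]},{"delta_pos":[0.5,-0.7,0],"dr":[0,0,0]},{"delta_pos":[0.5,-0.7,0],"dr":[0,0,0]},{"delta_pos":[0.3,-0.35,0],"dr":[0,0,0]},{"delta_pos":[0,0,0],"dr":[0,0,0]},{"delta_pos":[0,0,0],"dr":[0,0,0]}]'
python3 d.py .6649 -.0536 .052 0
python3 -c "
from h import *
print('grey',at('top',(393,113))[:2],'box',at('top',(460,106))[:2],'purple',at('side',[225+192.5/4-.5,285+195.5/4-.5],.057)[:2])"
```

```text
t: 20.5
eef_pos: [0.6619, -0.0481, 0.1703]
ee_rot: [-3.141, 0.0, 0.001]
force: [-0.8, 0.6, -0.1]
width: 0.0874
gripper_force: 0.0
t 20.5 pos [ 0.6619 -0.0481  0.1703] yaw [-1.8e+02  0.0e+00  1.0e-01] width 0.08743785023408915 F [-0.8  0.6 -0.1]
units to go [ 0.1  -0.18 -3.94] turn -0.1
grey [ 0.77965033 -0.06799111] box [ 0.79373633 -0.23369049] purple [0.37466576 0.35365667]
```

```bash
python3 -m handwheel '[{"delta_pos":[0.1,-0.18,-0.3],"dr":[0,0,0]},{"delta_pos":[0,0,-0.6],"dr":[0,0,0]},{"delta_pos":[0,0,-0.6],"dr":[0,0,0]},{"delta_pos":[0,0,-0.6],"dr":[0,0,0]},{"delta_pos":[0,0,-0.6],"dr":[0,0,0]},{"delta_pos":[0,0,-0.6],"dr":[0,0,0]},{"delta_pos":[0,0,-0.5],"dr":[0,0,0]},{"delta_pos":[0,0,-0.1],"dr":[0,0,0]},{"delta_pos":[0,0,0],"dr":[0,0,0]}]'
python3 -m handwheel '[{"delta_pos":[0,0,0],"dr":[0,0,0]},{"delta_pos":[0,0,0],"dr":[0,0,0]},{"delta_pos":[0,0,0],"dr":[0,0,0]},{"delta_pos":[0,0,0],"dr":[0,0,0]},{"delta_pos":[0,0,0],"dr":[0,0,0]},{"delta_pos":[0,0,0],"dr":[0,0,0]},{"delta_pos":[0,0,0],"dr":[0,0,0]}]' 1 25
python3 d.py .6645 .1035 .15 0
```

```text
t: 21.4
eef_pos: [0.665, -0.054, 0.0527]
ee_rot: [3.141, 0.001, 0.001]
force: [-0.2, -0.7, 1.5]
width: 0.0876
gripper_force: 0.0
t: 22.1
eef_pos: [0.6657, -0.0542, 0.0539]
ee_rot: [3.141, -0.001, 0.001]
force: [-1.2, -1.3, 6.0]
width: 0.0643
gripper_force: 25.0
t 22.1 pos [ 0.6657 -0.0542  0.0539] yaw [ 1.8e+02 -1.0e-01  1.0e-01] width 0.06426952911797205 F [-1.2 -1.3  6. ]
units to go [-0.04  5.26  3.2 ] turn -0.1
```

```bash
python3 -m handwheel '[{"delta_pos":[0,0,0.3],"dr":[0,0,0]},{"delta_pos":[0,0,0.5],"dr":[0,0,0]},{"delta_pos":[0,0,0.6],"dr":[0,0,0]},{"delta_pos":[0,0,0.6],"dr":[0,0,0]},{"delta_pos":[0,0.3,0.3],"dr":[0,0,0]},{"delta_pos":[0,0.5,0],"dr":[0,0,0]},{"delta_pos":[0,0.6,0],"dr":[0,0,0]},{"delta_pos":[0,0.6,0],"dr":[0,0,0]},{"delta_pos":[0,0.6,0],"dr":[0,0,0]},{"delta_pos":[0,0.6,0],"dr":[0,0,0]}]'
python3 -m handwheel '[{"delta_pos":[0,0.6,0],"dr":[0,0,0]},{"delta_pos":[0,0.6,0],"dr":[0,0,0]},{"delta_pos":[0,0.5,0],"dr":[0,0,0]},{"delta_pos":[0,0.3,0],"dr":[0,0,0]},{"delta_pos":[0,0,0],"dr":[0,0,0]},{"delta_pos":[0,0,0],"dr":[0,0,0]},{"delta_pos":[0,0,0],"dr":[0,0,0]}]'
python3 d.py .6643 .1035 .061 0
python3 -c "
from h import *
save('side','s5')
im=cv2.imread('pics/s5.png')
cv2.imwrite('pics/s5c.png',cv2.resize(im[100:240,220:360],(500,500),interpolation=cv2.INTER_CUBIC))"
```

```text
t: 23.1
eef_pos: [0.665, 0.0439, 0.1215]
ee_rot: [3.141, 0.001, 0.002]
force: [1.2, -0.4, -3.9]
width: 0.0642
gripper_force: 25.0
t: 23.8
eef_pos: [0.6652, 0.1012, 0.1222]
ee_rot: [3.141, 0.0, 0.0]
force: [0.1, 0.4, -4.1]
width: 0.0642
gripper_force: 25.0
t 23.8 pos [0.6652 0.1012 0.1222] yaw [180.   0.   0.] width 0.06421315928573841 F [ 0.1  0.4 -4.1]
units to go [-0.03  0.08 -2.04] turn -0.0
```

View pics/s5c.png

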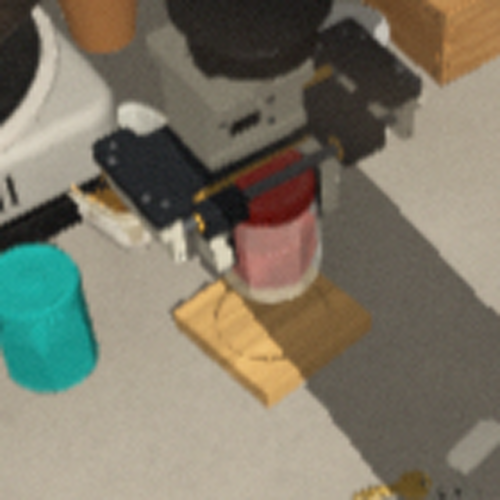

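The jar hangs upright at crop (275,235), above the block's round recess (275,320), clear of the turquoise jar. Lowering.

```bash
python3 -m handwheel '[{"delta_pos":[-0.03,0.08,-0.3],"dr":[0,0,0]},{"delta_pos":[0,0,-0.5],"dr":[0,0,0]},{"delta_pos":[0,0,-0.5],"dr":[0,0,0]},{"delta_pos":[0,0,-0.3],"dr":[0,0,0]},{"delta_pos":[0,0,-0.2],"dr":[0,0,0]},{"delta_pos":[0,0,-0.08],"dr":[0,0,0]},{"delta_pos":[0,0,0],"dr":[0,0,0]},{"delta_pos":[0,0,0],"dr":[0,0,0]}]'
python3 -m handwheel '[{"delta_pos":[0,0,-0.05],"dr":[0,0,0]},{"delta_pos":[0,0,-0.05],"dr":[0,0,0]},{"delta_pos":[0,0,-0.04],"dr":[0,0,0]},{"delta_pos":[0,0,0],"dr":[0,0,0]}]'
python3 d.py .6643 .1035 .061 0
```

```text
t: 24.65
eef_pos: [0.6648, 0.1044, 0.0664]
ee_rot: [-3.141, -0.001, 0.001]
force: [0.1, -0.1, -4.2]
width: 0.0638
gripper_force: 25.0
t: 25.05
eef_pos: [0.6646, 0.1043, 0.0621]
ee_rot: [-3.142, -0.0, 0.001]
force: [-1.8, -0.6, -1.3]
width: 0.064
gripper_force: 25.0
t 25.05 pos [0.6646 0.1043 0.0621] yaw [-1.8e+02 -0.0e+00  1.0e-01] width 0.0639984192563562 F [-1.8 -0.6 -1.3]
units to go [-0.01 -0.03 -0.04] turn -0.1
```

```bash
python3 -m handwheel '[{"delta_pos":[0,0,-0.03],"dr":[0,0,0]},{"delta_pos":[0,0,0],"dr":[0,0,0]}]'
python3 -m handwheel '[{"delta_pos":[0,0,0],"dr":[0,0,0]},{"delta_pos":[0,0,0],"dr":[0,0,0]},{"delta_pos":[0,0,0],"dr":[0,0,0]},{"delta_pos":[0,0,0],"dr":[0,0,0]},{"delta_pos":[0,0,0],"dr":[0,0,0]},{"delta_pos":[0,0,0],"dr":[0,0,0]}]' -1
python3 -m handwheel '[{"delta_pos":[0,0,0.4],"dr":[0,0,0]},{"delta_pos":[0,0,0.6],"dr":[0,0,0]},{"delta_pos":[0,0,0.8],"dr":[0,0,0]},{"delta_pos":[0,0,0.8],"dr":[0,0,0]},{"delta_pos":[0,0,0.8],"dr":[0,0,0]},{"delta_pos":[-0.3,-0.3,0.4],"dr":[0,0,-3]},{"delta_pos":[-0.5,-0.5,0],"dr":[0,0,-6]},{"delta_pos":[-0.5,-0.5,0],"dr":[0,0,-6]},{"delta_pos":[-0.5,-0.5,0],"dr":[0,0,-6]},{"delta_pos":[-0.5,-0.5,0],"dr":[0,0,-6]}]'
python3 -m handwheel '[{"delta_pos":[-0.5,-0.5,0],"dr":[0,0,-6]},{"delta_pos":[-0.5,-0.5,0],"dr":[0,0,-6]},{"delta_pos":[-0.5,-0.5,-0.3],"dr":[0,0,-6]},{"delta_pos":[-0.5,-0.5,-0.5],"dr":[0,0,-6]},{"delta_pos":[-0.5,-0.5,-0.5],"dr":[0,0,-6]},{"delta_pos":[-0.5,-0.5,-0.5],"dr":[0,0,-6]},{"delta_pos":[-0.5,-0.4,-0.4],"dr":[0,0,-6]},{"delta_pos":[0,0,0],"dr":[0,0,-2]},{"delta_pos":[0,0,0],"dr":[0,0,0]},{"delta_pos":[0,0,0],"dr":[0,0,0]}]'
python3 d.py .4915 -.0677 .03 -71
python3 -c "
from h import *
a,b=save('top','t6'),save('side','s6')
a=cv2.imread('pics/t6.png');b=cv2.imread('pics/s6.png')
cv2.imwrite('pics/j6.png',np.hstack([cv2.resize(i,(400,400),interpolation=cv2.INTER_CUBIC) for i in(a[110:210,275:375],b[130:230,250:350])]))"
```

```text
t: 25.25
eef_pos: [0.6648, 0.1043, 0.062]
ee_rot: [-3.142, -0.001, 0.001]
force: [-3.9, 0.1, 5.3]
width: 0.0641
gripper_force: 25.0
t: 25.85
eef_pos: [0.6644, 0.1042, 0.0607]
ee_rot: [3.142, 0.0, 0.001]
force: [0.1, 0.1, 0.3]
width: 0.0878
gripper_force: 0.0
t: 26.85
eef_pos: [0.5949, 0.0347, 0.1758]
ee_rot: [-3.141, -0.001, -0.475]
force: [0.3, -1.0, -0.0]
width: 0.0875
gripper_force: 0.0
t: 27.85
eef_pos: [0.4912, -0.0666, 0.1097]
ee_rot: [-3.14, -0.0, -1.237]
force: [0.4, -0.5, -0.2]
width: 0.0876
gripper_force: 0.0
t 27.85 pos [ 0.4912 -0.0666  0.1097] yaw [-179.9   -0.   -70.9] width 0.08759703246570573 F [ 0.4 -0.5 -0.2]
units to go [ 0.01 -0.04 -2.66] turn -0.1
```

View pics/j6.png

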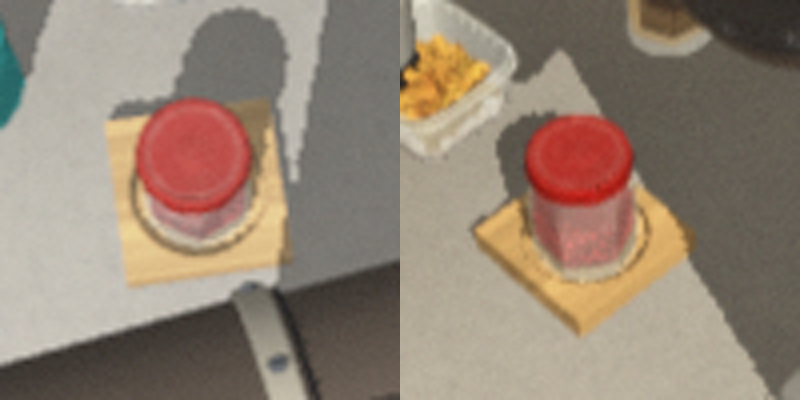

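The jar sits upright inside the recess, which shows all round its base in both views. Now the pastry.

```bash
python3 -m handwheel '[{"delta_pos":[0,-0.03,-0.5],"dr":[0,0,0]},{"delta_pos":[0,0,-0.6],"dr":[0,0,0]},{"delta_pos":[0,0,-0.6],"dr":[0,0,0]},{"delta_pos":[0,0,-0.6],"dr":[0,0,0]},{"delta_pos":[0,0,-0.3],"dr":[0,0,0]},{"delta_pos":[0,0,-0.04],"dr":[0,0,0]},{"delta_pos":[0,0,0],"dr":[0,0,0]}]'
python3 -m handwheel '[{"delta_pos":[0,0,0],"dr":[0,0,0]},{"delta_pos":[0,0,0],"dr":[0,0,0]},{"delta_pos":[0,0,0],"dr":[0,0,0]},{"delta_pos":[0,0,0],"dr":[0,0,0]},{"delta_pos":[0,0,0],"dr":[0,0,0]},{"delta_pos":[0,0,0],"dr":[0,0,0]},{"delta_pos":[0,0,0],"dr":[0,0,0]}]' 1 12
python3 d.py .6303 -.2160 .12 -91.8
```

```text
t: 28.65
eef_pos: [0.4908, -0.0675, 0.0299]
ee_rot: [-3.141, -0.0, -1.238]
force: [-0.5, -0.2, -0.1]
width: 0.0873
gripper_force: 0.0
t: 29.35
eef_pos: [0.4909, -0.0676, 0.03]
ee_rot: [-3.141, -0.0, -1.238]
force: [-0.3, 0.3, 5.8]
width: 0.0589
gripper_force: 12.0
t 29.35 pos [ 0.4909 -0.0676  0.03  ] yaw [-179.9   -0.   -70.9] width 0.058858556662111094 F [-0.3  0.3  5.8]
units to go [ 4.65 -4.95  3.  ] turn -20.9
```

```bash
python3 -m handwheel '[{"delta_pos":[0,0,0.2],"dr":[0,0,0]},{"delta_pos":[0,0,0.5],"dr":[0,0,0]},{"delta_pos":[0,0,0.6],"dr":[0,0,0]},{"delta_pos":[0,0,0.6],"dr":[0,0,0]},{"delta_pos":[0.2,-0.2,0.4],"dr":[0,0,-1]},{"delta_pos":[0.5,-0.5,0],"dr":[0,0,-2]},{"delta_pos":[0.5,-0.5,0],"dr":[0,0,-2]},{"delta_pos":[0.5,-0.5,0],"dr":[0,0,-2]},{"delta_pos":[0.5,-0.5,0],"dr":[0,0,-2]},{"delta_pos":[0.5,-0.5,0],"dr":[0,0,-2]}]'
python3 -m handwheel '[{"delta_pos":[0.5,-0.55,0],"dr":[0,0,-2]},{"delta_pos":[0.5,-0.55,0],"dr":[0,0,-2]},{"delta_pos":[0.5,-0.55,0],"dr":[0,0,-2]},{"delta_pos":[0.3,-0.4,0],"dr":[0,0,-2]},{"delta_pos":[0.15,-0.2,0],"dr":[0,0,-2]},{"delta_pos":[0,0,0],"dr":[0,0,-1]},{"delta_pos":[0,0,0],"dr":[0,0,0]},{"delta_pos":[0,0,0],"dr":[0,0,0]},{"delta_pos":[0,0,0],"dr":[0,0,0]}]'
python3 d.py .6303 -.2160 .037 -91.8
python3 -c "
from h import *
a,b=save('top','t7'),save('side','s7')
a=cv2.imread('pics/t7.png');b=cv2.imread('pics/s7.png')
cv2.imwrite('pics/b7.png',np.hstack([cv2.resize(i,(400,400),interpolation=cv2.INTER_CUBIC) for i in(a[110:230,400:520],b[80:200,330:450])]))"
```

```text
t: 30.35
eef_pos: [0.5714, -0.1493, 0.0984]
ee_rot: [3.14, 0.0, -1.432]
force: [-0.0, 0.1, -0.8]
width: 0.0591
gripper_force: 12.0
t: 31.25
eef_pos: [0.6297, -0.2155, 0.0989]
ee_rot: [-3.141, 0.0, -1.621]
force: [-0.2, 0.4, -1.8]
width: 0.0591
gripper_force: 12.0
t 31.25 pos [ 0.6297 -0.2155  0.0989] yaw [-180.     0.   -92.9] width 0.05905095831392715 F [-0.2  0.4 -1.8]
units to go [ 0.02 -0.02 -2.06] turn 1.1
```

View pics/b7.png

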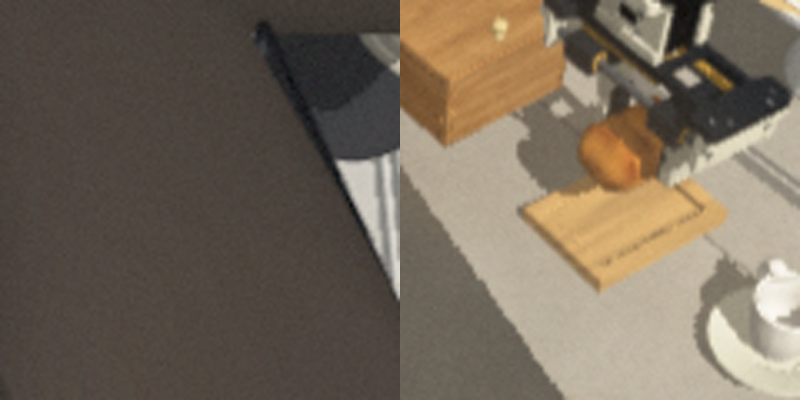

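The pastry is held level at crop (625,150), above the board (625,230); the wooden box stands clear behind. Lowering with a 1° correction.

```bash
python3 -m handwheel '[{"delta_pos":[0.02,-0.02,-0.3],"dr":[0,0,1.1]},{"delta_pos":[0,0,-0.5],"dr":[0,0,0]},{"delta_pos":[0,0,-0.5],"dr":[0,0,0]},{"delta_pos":[0,0,-0.3],"dr":[0,0,0]},{"delta_pos":[0,0,-0.2],"dr":[0,0,0]},{"delta_pos":[0,0,-0.1],"dr":[0,0,0]},{"delta_pos":[0,0,0],"dr":[0,0,0]},{"delta_pos":[0,0,0],"dr":[0,0,0]}]'
python3 -m handwheel '[{"delta_pos":[0,0,-0.05],"dr":[0,0,0]},{"delta_pos":[0,0,-0.05],"dr":[0,0,0]},{"delta_pos":[0,0,-0.05],"dr":[0,0,0]},{"delta_pos":[0,0,0],"dr":[0,0,0]}]'
python3 d.py .6303 -.2160 .037 -91.8
```

```text
t: 32.15
eef_pos: [0.6309, -0.2168, 0.042]
ee_rot: [-3.141, -0.0, -1.603]
force: [0.2, -0.7, -0.3]
width: 0.0589
gripper_force: 12.0
t: 32.55
eef_pos: [0.6306, -0.2167, 0.0371]
ee_rot: [-3.141, -0.0, -1.603]
force: [0.3, 0.4, -1.3]
width: 0.0592
gripper_force: 12.0
t 32.55 pos [ 0.6306 -0.2167  0.0371] yaw [-180.    -0.   -91.9] width 0.059151370617149 F [ 0.3  0.4 -1.3]
units to go [-0.01  0.02 -0.  ] turn 0.1
```

```bash
python3 -m handwheel '[{"delta_pos":[0,0,-0.03],"dr":[0,0,0]},{"delta_pos":[0,0,-0.03],"dr":[0,0,0]},{"delta_pos":[0,0,0],"dr":[0,0,0]}]'
python3 -m handwheel '[{"delta_pos":[0,0,0],"dr":[0,0,0]},{"delta_pos":[0,0,0],"dr":[0,0,0]},{"delta_pos":[0,0,0],"dr":[0,0,0]},{"delta_pos":[0,0,0],"dr":[0,0,0]},{"delta_pos":[0,0,0],"dr":[0,0,0]},{"delta_pos":[0,0,0],"dr":[0,0,0]}]' -1
python3 -m handwheel '[{"delta_pos":[0,0,0.4],"dr":[0,0,0]},{"delta_pos":[0,0,0.6],"dr":[0,0,0]},{"delta_pos":[0,0,0.8],"dr":[0,0,0]},{"delta_pos":[0,0,0.8],"dr":[0,0,0]},{"delta_pos":[0,0,0.8],"dr":[0,0,0]},{"delta_pos":[0,0,0.8],"dr":[0,0,0]},{"delta_pos":[-0.3,0.7,0.4],"dr":[0,0,0]},{"delta_pos":[-0.3,0.9,0],"dr":[0,0,0]},{"delta_pos":[-0.3,0.9,0],"dr":[0,0,0]},{"delta_pos":[-0.3,0.9,0],"dr":[0,0,0]}]'
python3 -m handwheel '[{"delta_pos":[-0.3,0.9,0],"dr":[0,0,0]},{"delta_pos":[-0.3,0.9,0],"dr":[0,0,0]},{"delta_pos":[-0.3,0.9,0],"dr":[0,0,0]},{"delta_pos":[-0.3,0.9,0],"dr":[0,0,0]},{"delta_pos":[-0.3,0.9,0],"dr":[0,0,0]},{"delta_pos":[-0.3,0.9,0],"dr":[0,0,0]},{"delta_pos":[0,0,0],"dr":[0,0,0]},{"delta_pos":[0,0,0],"dr":[0,0,0]},{"delta_pos":[0,0,0],"dr":[0,0,0]}]'
python3 -c "
from h import *
a,b=save('top','t8'),save('side','s8')
a=cv2.imread('pics/t8.png');b=cv2.imread('pics/s8.png')
cv2.imwrite('pics/f8.png',np.hstack([cv2.resize(a[120:320,190:500][:,:310],(400,258)),cv2.resize(b[120:320,190:500],(400,258))]))
cv2.imwrite('pics/g8.png',np.vstack([cv2.imread('pics/f8.png'),np.hstack([cv2.resize(i,(400,320),interpolation=cv2.INTER_CUBIC) for i in(a[130:210,415:515],b[110:190,345:445])])]))"
```

```text
t: 32.85
eef_pos: [0.6306, -0.2167, 0.037]
ee_rot: [-3.141, -0.0, -1.603]
force: [-4.3, 2.3, 11.8]
width: 0.0592
gripper_force: 12.0
t: 33.45
eef_pos: [0.6305, -0.2168, 0.0351]
ee_rot: [3.141, -0.0, -1.603]
force: [0.2, -0.3, 1.1]
width: 0.0873
gripper_force: 0.0
t: 34.45
eef_pos: [0.5942, -0.114, 0.1745]
ee_rot: [-3.14, 0.0, -1.604]
force: [0.6, 0.9, -0.1]
width: 0.0876
gripper_force: 0.0
t: 35.35
eef_pos: [0.5407, 0.0469, 0.1738]
ee_rot: [-3.141, 0.0, -1.603]
force: [-0.2, -0.6, -0.2]
width: 0.0879
gripper_force: 0.0
```

View pics/g8.png

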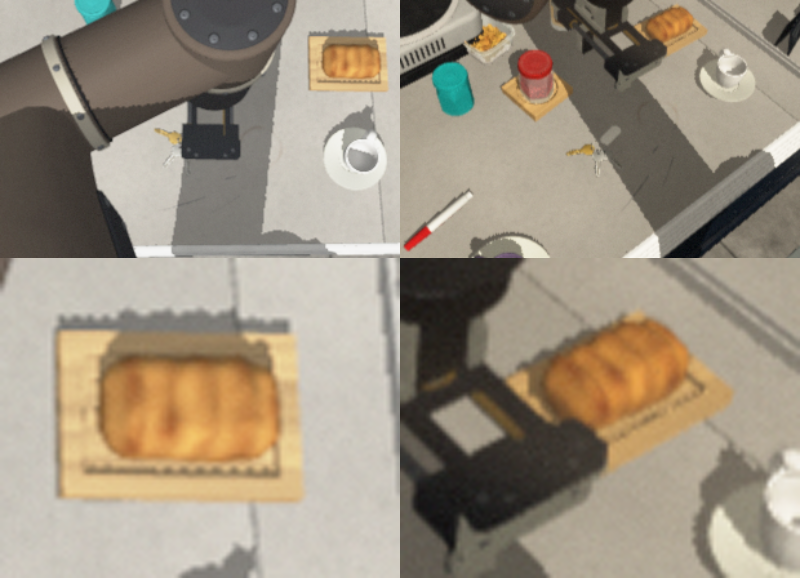

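The pastry lies along the recess, with the recess edges showing left and front. The cups and jar stand in place, and the keys and marker have not moved.

```bash
python3 -c "
from station import job_done
print(job_done())"
```

```text
the job is handed in; nothing more can be done
None
```

The breakfast order is laid and handed in at about 35 s: white cup, purple cup, red-lidded jar and pastry each looked upright and down in their places in the camera pictures, and the marker and keys were not moved.

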